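Clamp a transformer in the screw press

TASK

Push the loaded carriage by its red-topped post all the way in under the screw press until it stops. Then wind the T-handle clockwise (seen from above) by its ends, half turn after half turn, until the foot touches the transformer, and from there about a quarter turn more so that it is firmly clamped (around 75 N) but never crushed (135 N breaks the core). Let go of everything and leave the transformer clamped; do not disturb the mug and the marker pen.

Things in the scene. Friction and masses are not known exactly. Their poses are not given: they have to be found in the camera images.
- press: Fixed blue screw press. Origin on the bench under its vertical screw axis; +x to its back column (56 mm wide, front face 76 mm behind the axis, 240 mm high: higher than the T-handle, so a gripper cannot follow a handle end round the back); +y along the carriage's bed. Grey base 12 mm high, x -45..113, y -50..170 mm. The arm carrying the screw: x -24..90, y -21..21 mm, top 113 mm high.
- carriage: Carriage that slides along the press's y: aluminium tray 50 x 84 mm, floor 20 mm above the bench, lips to 25 mm, with a rod and post. Axes as the press; origin at the tray's centre, at bench height. Fully out at the start (y = 90 mm in the press's frame); home against its stop at y = 0, centred under the screw. Takes 2 to 3 N to push.
- post (a point): Upright round post to push the carriage by, 18 mm thick (red cap 20 mm), 122 mm from the tray's centre along the press's +y. The point is 60 mm above the bench, 12 mm below the post's top. A 10 mm rod joins it to the tray, 20 mm above the bench; nothing else is higher than 21 mm within 70 mm of it.
- transformer: Yellow taped transformer, 29 x 65 mm, 28 mm high, loose in the tray, long side along the press's y. Origin at the middle of its underside, z up.
- hub (a point): Centre of the T-handle, on the screw axis at the height of the bar's centre line: at first about 153 to 155 mm above the bench, sinking 16 mm per full turn clockwise. Hub 30 mm thick, its dome 21 mm above this point.
- red_end (a point): Grip point on the T-handle's bar near its red ball, 40 mm from the axis. Bar round, 10 mm thick, level; 16 mm balls centred 55 mm from the axis. At the start this end points to the press's -y or up to 0.9 rad on from there; wound clockwise it passes over the front (the press's -x) to +y. Turning takes a constant 0.40 N m of friction (10 N at this point), so the handle stays where it is left.
- black_end (a point): The like grip point near the black ball, 40 mm from the axis on the other side.
- handle (a joint): Angle wound clockwise seen from above, rad. 6.28 lowers the screw 16 mm. The sprung brass foot under the screw is set out by an unknown amount, new each time, so it touches the transformer somewhere between about 2.7 and 6.4 rad. From the touch on, the clamp force grows by about 46 N per rad and the handle takes 0.12 N m more per rad (3 N more at a grip point). 1.6 rad past the touch is right.
- mug: Blue mug 80 x 110 x 94 mm, a bystander to the right of the press. Origin at the middle of its underside.
- marker_pen: White and blue marker pen, 135 mm long, 17 mm thick, a bystander lying to the right of the press. Origin under its middle.
There are look-alikes about, which are no part of the job. What is shaped like the transformer but orange or turquoise is not meant.

How it is judged:
By the outcome, as a careful person would: the job done as asked, in the order asked, and still so for the second after the job is handed in, with the robot touching nothing.
It also fails if it takes over 72 s, if anything falls off the work surface, if the arm or the gripper's body presses on something with over 40 N, if the wrist force passes 120 N, or if a joint passes its speed limit or range.

ROBOT

A 7-joint arm with a two-finger parallel gripper is mounted at the origin on a cart in front of the work surface, level with it; the furniture and walls round the work are solid. World frame = base frame: x ahead of the robot, y to its left, z up, the work surface at z = 0. Lengths are in m, angles in rad, forces in N, time in s.
With the tool pointing down it reaches from about 0.375 to 0.925 m from the base axis. Payload 3.1 kg.
Tool frame: the origin (TCP) lies midway between the tips of the shut fingers; the grasp point (between the pads) lies 19 mm behind it; z points along the fingers, y is the line along which they close (so a half turn about z gives the same grasp; the last joint's range is limited). The gripper opens to 85 mm and grips with 20 to 120 N. Pads are 22 mm wide; open, the fingers measure 114 mm over their backs; the gripper's body (76 mm by 85 mm) begins 54 mm behind the grasp point. The pads swing forward as they close: fully open they stand 13 mm farther back than shut.
Start: joints at [1.073, 0.383, 0.044, 1.598, -0.018, 1.161, -0.05], TCP at [0.253, -0.599, 0.21] pointing down, gripper open.
Joint ranges: [-2.61, 2.61], [-0.41, 2.15], [-1.48, 1.57], [0, 2.5], [-1.57, 4.71], [0.05, 1.97], [-2.85, 2.85]. Speed limits (rad/s): [2.79, 2.79, 3.14, 3.14, 3.14, 3.14, 3.14].

INTERFACE

Orientations are given as a unit quaternion [x, y, z, w].
In Python, from bench import arm gives the robot as it stands.
- The arm moves only by the shell command python3 -m jog 'ROWS' [FORCE]. ROWS is JSON, a list of rows, each an object with "slide": the shift along the tool's x, y, z as a fraction of full scale, a list of three; "angular": the turn, a rotation vector about the tool's x, y, z as a fraction of full scale, a list of three; "jaw": the opening in per cent of the stroke, from 0 (shut) to 100 (fully open). A call has exactly 8 rows; each row is the pose to reach, as a shift and turn from the pose commanded when the call began, along the tool's axes at that moment; what a row does not reach only later rows make up. Full scale, the value 1, is 0.3 m for a shift and 1.5 rad for a turn. A row lasts 1/10 s, in which the tool goes at most 50 mm and 8.59 degrees, less where a joint would pass 70% of its speed; a pose out of reach is approached as far as the arm can. A call with a number of a shift or a turn outside -1 to 1 is refused whole. A call with a gripper value outside its range is refused whole. The fingers move at their own pace and stop on an object; FORCE is the grip in N (left out, the last holds). Time passes only in rows, so rows that repeat a pose let the fingers close, or fill a call up. It gives the time, the measured TCP pose, the force, the opening and the grip force at its end, in the units of the state.
- arm.state(): the state, without advancing time (a new reading comes with each control period).
- arm.camera(name): name is "side" or "top"; returns the picture (400x640x3 uint8, blue, green, red); there is no depth.
- arm.camera_info(name): a dict with "intrinsics" (3x3 intrinsics, pixels), "k1" (the pictures are not rectified: a ray, as slopes to the right and down, at radius r is drawn at 1 + k1 r^2 times it, then the intrinsics apply), "pose" (4x4, takes a point from camera to world coordinates). Camera axes: x right, y down, z forward; pixel columns grow to the right and rows downward; lengths in m; the calibration is good to about 2 mm. A picture is of the moment at which its call begins. camera_info takes no time and is no camera call.
- arm.finish_job(): hands the job in; it is judged then, once.
The state is a dict: "t": time; "q": joint angles; "joint_velocities": joint speeds; "tau": joint torques, N m; "tcp_pos": TCP position; "tool_rot": TCP orientation; "contact_force": force on the tool from outside, world axes, zero at the start; "torque": the same for the moment, N m; "width": finger opening in m; "gripper_force": force on a finger pad.
Only numpy, scipy, OpenCV 4.12 (cv2) and the standard library are available. Lean on these libraries where they do the work, as an engineer would, in place of code of your own. Each camera call takes 0.05 s, during which the arm holds its last target. There are 200 camera calls.

## Working session

There is one attempt and no reset: what is moved stays moved. The work goes in short steps, Python scripts to look and compute and a shell command to move; the robot and the scene stay as the last step left them, time stands still between calls to the robot, and variables do not carry over. Pictures are saved under pics/ and viewed, at most 10 in all, crops included, and the job is handed in when it is done.

```bash
ls; mkdir -p pics; python3 - <<'E'
from bench import arm
import cv2, json
for n in("top","side"):
    cv2.imwrite(f"pics/{n}0.png",arm.camera(n)); i=arm.camera_info(n); print(n,i)
s=arm.state(); print(s)
E
```

```text
pics
top {'intrinsics': array([[435.56080913,   0.        , 322.33821212],
       [  0.        , 435.56080913, 194.23892842],
       [  0.        ,   0.        ,   1.        ]]), 'k1': -0.078367609857457, 'pose': array([[-0.00645608, -0.98803905,  0.15406867,  0.30830666],
       [-0.99978242,  0.00332167, -0.02059301, -0.08249337],
       [ 0.01983494, -0.1541681 , -0.98784552,  1.21780937],
       [ 0.        ,  0.        ,  0.        ,  1.        ]])}
side {'intrinsics': array([[431.93074687,   0.        , 321.2837126 ],
       [  0.        , 431.93074687, 196.78033142],
       [  0.        ,   0.        ,   1.        ]]), 'k1': -0.028371200183536057, 'pose': array([[-0.8993644 , -0.24808575,  0.35999604,  0.05225102],
       [-0.43690586,  0.54018443, -0.71924547,  0.80006292],
       [-0.0160297 , -0.80414815, -0.59421276,  0.82124182],
       [ 0.        ,  0.        ,  0.        ,  1.        ]])}
{'t': 0.1, 'q': array([ 1.07315355,  0.38376068,  0.04383301,  1.59943653, -0.0179127 ,
        1.1612147 , -0.0498895 ]), 'joint_velocities': array([-0.00014128, -0.00391383, -0.00113985, -0.00345767, -0.00017477,
       -0.00110454, -0.00134755]), 'tau': array([ 2.64799426e-03, -4.34733260e+01,  1.02941047e+00, -2.50455165e+01,
        1.09275788e-02,  5.40938083e-03, -2.00777515e-05]), 'tcp_pos': array([ 0.25267103, -0.59788117,  0.20909891]), 'tool_rot': array([ 9.80072700e-01,  1.98635422e-01, -2.96852696e-04, -1.17659328e-03]), 'contact_force': array([ 0.09509411,  0.40818633, -0.52817208]), 'torque': array([ 0.03248227, -0.00794807,  0.05178124]), 'gripper_force': 0.0, 'width': 0.08519129093859411}
```

View pics/top0.png

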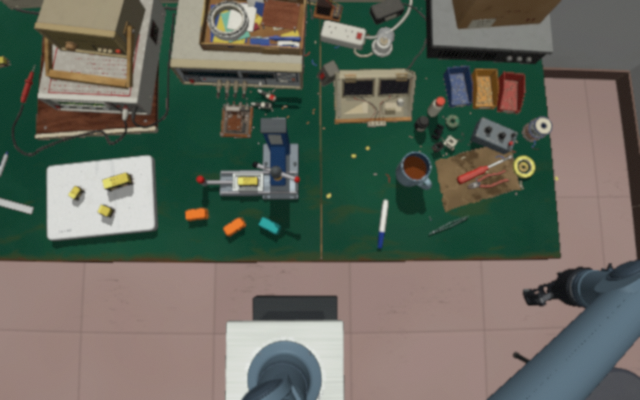

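View pics/side0.png

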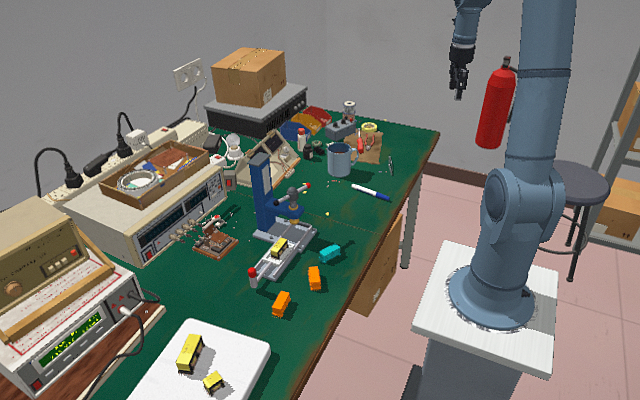

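The press is at top (280,170), and its carriage points left with the red post at (200,180). The yellow block in the tray at (243,181) is the transformer. The yellow blocks on the white board at (117,181), (75,192) and (105,211), the orange ones at (196,215) and (233,227), and the turquoise one at (270,226) are look-alikes. I'll enlarge both views to confirm.

```bash
python3 - <<'E'
import cv2
a=cv2.imread("pics/top0.png")[105:225,180:320]; b=cv2.imread("pics/side0.png")[140:300,230:370]
cv2.imwrite("pics/c1.png",cv2.resize(a,None,fx=5,fy=5,interpolation=cv2.INTER_CUBIC))
cv2.imwrite("pics/c2.png",cv2.resize(b,None,fx=3.7,fy=3.7,interpolation=cv2.INTER_CUBIC))
E
```

```text
(no output)
```

View pics/c1.png

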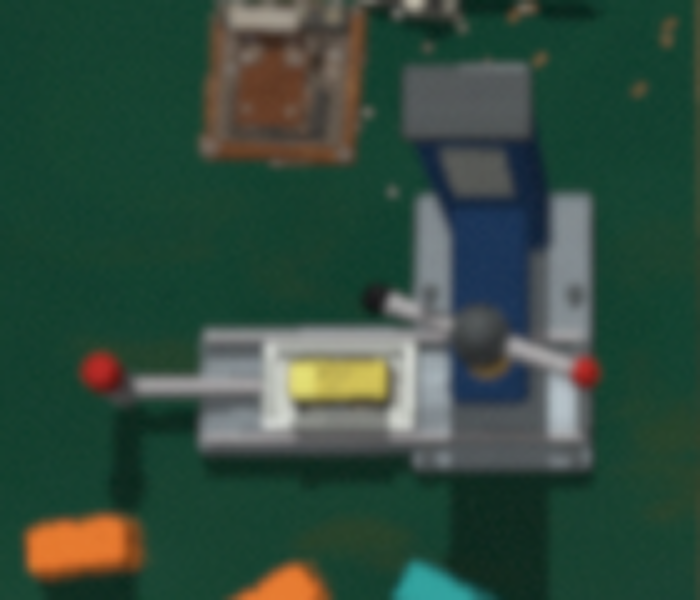

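View pics/c2.png

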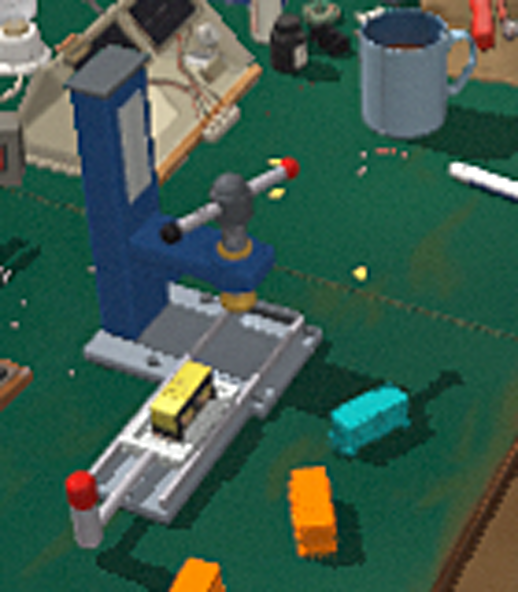

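The crops confirm it: the yellow block in the tray is the transformer. In the top view the red ball is at (297.2,179.4), the black ball at (255.2,164.8) and the post cap at (200.2,179.4). In the side view they are at (308.1,185.4), (276.2,202.7) and (251.9,272.4).

```bash
cat > h.py <<'E'
from bench import arm
import numpy as np, cv2
from scipy.spatial.transform import Rotation as R
def ray(n,p):
    i=arm.camera_info(n); K=np.array(i["intrinsics"]); T=np.array(i["pose"])
    u=cv2.undistortPoints(np.array([[p]],float),K,np.array([i["k1"],0,0,0,0.]))[0,0]
    d=T[:3,:3]@[u[0],u[1],1]; return T[:3,3],d/np.linalg.norm(d)
def tri(pt,ps):
    A=np.zeros((3,3));b=np.zeros(3);rs=[ray("top",pt),ray("side",ps)]
    for o,d in rs: M=np.eye(3)-np.outer(d,d);A+=M;b+=M@o
    x=np.linalg.solve(A,b); return x,[np.linalg.norm(np.cross(x-o,d)) for o,d in rs]
def onz(n,p,z):
    o,d=ray(n,p); return o+d*(z-o[2])/d[2]
def st():
    s=arm.state(); r=R.from_quat(s["tool_rot"])
    print("t",s["t"],"tcp",s["tcp_pos"].round(4),"F",s["contact_force"].round(1),"Tq",s["torque"].round(2),"w",round(s["width"],4),"g",s["gripper_force"]);print(r.as_matrix().round(4).tolist(),s["q"].round(2))
E
python3 - <<'E'
from h import *
for n,a,b in(("red",(297.2,179.4),(308.1,185.4)),("blk",(255.2,164.8),(276.2,202.7)),("cap",(200.2,179.4),(251.9,272.4))): print(n,*tri(a,b))
c=lambda x,y:(180+x/5,105+y/5)
print("base top FR, FL(bed L end)",onz("top",c(592,457),.012),onz("top",c(199,450),.012),"column top corners",[onz("top",c(*p),.24) for p in((404,140),(529,138))])
print("base right back", onz("top",c(592,193),.012))
st()
E
```

```text
red [ 0.51258913 -0.04222303  0.15163758] [np.float64(0.0004244757892054632), np.float64(0.000424475789205422)]
blk [0.54995564 0.06285996 0.15343286] [np.float64(0.0006896170234731374), np.float64(0.000689617023473054)]
cap [0.53107138 0.22404663 0.05988833] [np.float64(0.0004237392859452385), np.float64(0.00042373928594520443)]
base top FR, FL(bed L end) [ 0.49047564 -0.04060118  0.012     ] [0.49517826 0.17962278 0.012     ] column top corners [array([0.60534572, 0.03925103, 0.24      ]), array([ 0.60613478, -0.01884761,  0.24      ])]
base right back [ 0.64291199 -0.04022211  0.012     ]
t 0.1 tcp [ 0.2527 -0.5979  0.2091] F [ 0.1  0.4 -0.5] Tq [ 0.03 -0.01  0.05] w 0.0852 g 0.0
[[0.9211, 0.3894, -0.001], [0.3894, -0.9211, 0.0022], [-0.0001, -0.0024, -1.0]] [ 1.07  0.38  0.04  1.6  -0.02  1.16 -0.05]
```

Hub is at about (0.531, 0.010, 0.1525), the press is aligned with the world, and the red end is 0.34 rad on from -y. The post is at (0.531, 0.224). Next is the first leg towards the post.

```bash
cat >> h.py <<'E'
def go(pos,az=None,P=None):
    "print fractions: shift along present tool axes to world pos, turn about tool z so that tool y points at azimuth az"
    s=arm.state(); M=R.from_quat(s["tool_rot"]).as_matrix()
    d=M.T@(np.array(pos)-s["tcp_pos"])/.3; a0=np.arctan2(M[1,1],M[0,1])
    print("slide",d.round(4),"azimuth",round(a0,3),"turn z (neg of az change)",None if az is None else round(-(az-a0)/1.5,3))
HUB=np.array([.531,.0103,.1525])
E
python3 - <<'E'
from h import *
go([.35,-.31,.21],-1.17+1.1); go([.53,.224,.21],1.57)
E
```

```text
slide [ 0.6725 -0.7576 -0.0012] azimuth -1.171 turn z (neg of az change) -0.734
slide [ 1.9182e+00 -2.1635e+00  2.0000e-03] azimuth -1.171 turn z (neg of az change) -1.827
```

```bash
python3 -m jog '[{"slide":[0.67,-0.76,0],"angular":[0,0,-0.73],"jaw":47},{"slide":[0.67,-0.76,0],"angular":[0,0,-0.73],"jaw":47},{"slide":[0.67,-0.76,0],"angular":[0,0,-0.73],"jaw":47},{"slide":[0.67,-0.76,0],"angular":[0,0,-0.73],"jaw":47},{"slide":[0.67,-0.76,0],"angular":[0,0,-0.73],"jaw":47},{"slide":[0.67,-0.76,0],"angular":[0,0,-0.73],"jaw":47},{"slide":[0.67,-0.76,0],"angular":[0,0,-0.73],"jaw":47},{"slide":[0.67,-0.76,0],"angular":[0,0,-0.73],"jaw":47}]' 20
python3 - <<'E'
from h import *
st(); go([.44,-.04,.215],1.05); go([.53,.224,.21],1.57)
E
```

```text
t: 0.9
tcp_pos: [0.3501, -0.3076, 0.2101]
tool_rot: [0.73, 0.683, -0.0, -0.0]
contact_force: [-0.4, -0.8, 0.7]
width: 0.0402
gripper_force: 0.0
t 0.9 tcp [ 0.3501 -0.3076  0.2101] F [-0.4 -0.8  0.7] Tq [-0.02 -0.03  0.03] w 0.0402 g 0.0
[[0.0666, 0.9978, -0.0008], [0.9978, -0.0666, 0.0004], [0.0003, -0.0008, -1.0]] [ 0.88  0.05 -0.25  2.01  0.01  1.09  0.55]
slide [ 0.9099  0.2395 -0.0164] azimuth -0.067 turn z (neg of az change) -0.744
slide [1.8079e+00 4.8020e-01 4.0000e-04] azimuth -0.067 turn z (neg of az change) -1.091
```

```bash
python3 -m jog '[{"slide":[0.91,0.24,-0.02],"angular":[0,0,-0.74],"jaw":47},{"slide":[0.91,0.24,-0.02],"angular":[0,0,-0.74],"jaw":47},{"slide":[0.91,0.24,-0.02],"angular":[0,0,-0.74],"jaw":47},{"slide":[0.91,0.24,-0.02],"angular":[0,0,-0.74],"jaw":47},{"slide":[0.91,0.24,-0.02],"angular":[0,0,-0.74],"jaw":47},{"slide":[0.91,0.24,-0.02],"angular":[0,0,-0.74],"jaw":47},{"slide":[0.91,0.24,-0.02],"angular":[0,0,-0.74],"jaw":47},{"slide":[0.91,0.24,-0.02],"angular":[0,0,-0.74],"jaw":47}]'
python3 - <<'E'
from h import *
st(); go([.531,.224,.15],1.57)
E
```

```text
t: 1.7
tcp_pos: [0.4419, -0.0419, 0.2161]
tool_rot: [0.261, 0.965, -0.0, -0.0]
contact_force: [-0.5, -1.0, 0.2]
width: 0.0403
gripper_force: 0.0
t 1.7 tcp [ 0.4419 -0.0419  0.2161] F [-0.5 -1.   0.2] Tq [ 0.01 -0.    0.02] w 0.0403 g 0.0
[[-0.8635, 0.5043, -0.0006], [0.5043, 0.8635, 0.0001], [0.0006, -0.0002, -1.0]] [ 0.57  0.01 -0.56  2.04  0.    1.1   1.05]
slide [0.1902 0.9152 0.2203] azimuth 1.042 turn z (neg of az change) -0.352
```

```bash
python3 -m jog '[{"slide":[0.19,0.915,0],"angular":[0,0,-0.352],"jaw":47},{"slide":[0.19,0.915,0],"angular":[0,0,-0.352],"jaw":47},{"slide":[0.19,0.915,0],"angular":[0,0,-0.352],"jaw":47},{"slide":[0.19,0.915,0],"angular":[0,0,-0.352],"jaw":47},{"slide":[0.19,0.915,0],"angular":[0,0,-0.352],"jaw":47},{"slide":[0.19,0.915,0.22],"angular":[0,0,-0.352],"jaw":47},{"slide":[0.19,0.915,0.37],"angular":[0,0,-0.352],"jaw":47},{"slide":[0.19,0.915,0.37],"angular":[0,0,-0.352],"jaw":47}]'
python3 - <<'E'
from h import *
st(); go([.531,.224,.041],1.57)
E
```

```text
t: 2.5
tcp_pos: [0.5288, 0.2206, 0.0997]
tool_rot: [0.003, 1.0, -0.002, -0.005]
contact_force: [-0.8, -2.0, -0.7]
width: 0.0403
gripper_force: 0.0
t 2.5 tcp [0.5288 0.2206 0.0997] F [-0.8 -2.  -0.7] Tq [-0.07  0.05 -0.01] w 0.0403 g 0.0
[[-0.9999, 0.0062, -0.0101], [0.0062, 1.0, -0.003], [0.01, -0.0031, -0.9999]] [ 0.11  0.47 -0.71  1.84  0.36  0.97  0.82]
slide [-0.0091  0.0119  0.1957] azimuth 1.565 turn z (neg of az change) -0.004
```

```bash
python3 -m jog '[{"slide":[0,0,0.1],"angular":[0,0,0],"jaw":47},{"slide":[0,0,0.213],"angular":[0,0,0],"jaw":47},{"slide":[0,0,0.213],"angular":[0,0,0],"jaw":47},{"slide":[0,0,0.213],"angular":[0,0,0],"jaw":20},{"slide":[0,0,0.213],"angular":[0,0,0],"jaw":10},{"slide":[0,0,0.213],"angular":[0,0,0],"jaw":10},{"slide":[0,0,0.213],"angular":[0,0,0],"jaw":10},{"slide":[0,0,0.213],"angular":[0,0,0],"jaw":10}]' 25
python3 - <<'E'
from h import *
st()
E
```

```text
t: 3.3
tcp_pos: [0.534, 0.2223, 0.0432]
tool_rot: [0.004, 1.0, 0.001, 0.001]
contact_force: [-2.8, 2.0, 3.9]
width: 0.0176
gripper_force: 25.2
t 3.3 tcp [0.534  0.2223 0.0432] F [-2.8  2.   3.9] Tq [0.3  0.5  0.01] w 0.0176 g 25.22981858724961
[[-1.0, 0.0084, 0.002], [0.0084, 1.0, 0.0011], [-0.002, 0.0011, -1.0]] [ 0.07  0.55 -0.66  1.87  0.43  0.87  0.76]
```

```bash
python3 -m jog '[{"slide":[0,-0.03,0],"angular":[0,0,0],"jaw":10},{"slide":[0,-0.07,0],"angular":[0,0,0],"jaw":10},{"slide":[0,-0.11,0],"angular":[0,0,0],"jaw":10},{"slide":[0,-0.15,0],"angular":[0,0,0],"jaw":10},{"slide":[0,-0.19,0],"angular":[0,0,0],"jaw":10},{"slide":[0,-0.23,0],"angular":[0,0,0],"jaw":10},{"slide":[0,-0.26,0],"angular":[0,0,0],"jaw":10},{"slide":[0,-0.27,0],"angular":[0,0,0],"jaw":10}]'
python3 -m jog '[{"slide":[0,-0.005,0],"angular":[0,0,0],"jaw":10},{"slide":[0,-0.01,0],"angular":[0,0,0],"jaw":10},{"slide":[0,-0.015,0],"angular":[0,0,0],"jaw":10},{"slide":[0,-0.02,0],"angular":[0,0,0],"jaw":10},{"slide":[0,-0.023,0],"angular":[0,0,0],"jaw":10},{"slide":[0,-0.026,0],"angular":[0,0,0],"jaw":10},{"slide":[0,-0.028,0],"angular":[0,0,0],"jaw":10},{"slide":[0,-0.03,0],"angular":[0,0,0],"jaw":10}]'
```

```text
t: 4.1
tcp_pos: [0.5341, 0.1376, 0.043]
tool_rot: [0.006, 1.0, -0.001, 0.001]
contact_force: [-1.4, 2.0, 8.2]
width: 0.0174
gripper_force: 25.7
t: 4.9
tcp_pos: [0.5342, 0.1353, 0.0431]
tool_rot: [0.004, 1.0, 0.003, 0.002]
contact_force: [-0.7, 8.0, 3.1]
width: 0.0172
gripper_force: 25.4
```

```bash
python3 -m jog '[{"slide":[0,-0.004,0],"angular":[0,0,0],"jaw":10},{"slide":[0,-0.008,0],"angular":[0,0,0],"jaw":10},{"slide":[0,-0.012,0],"angular":[0,0,0],"jaw":10},{"slide":[0,-0.012,0],"angular":[0,0,0],"jaw":10},{"slide":[0,-0.012,0],"angular":[0,0,0],"jaw":10},{"slide":[0,-0.012,0],"angular":[0,0,0],"jaw":10},{"slide":[0,-0.012,0],"angular":[0,0,0],"jaw":10},{"slide":[0,-0.012,0],"angular":[0,0,0],"jaw":10}]'
python3 - <<'E'
from h import *
st(); im=arm.camera("side"); cv2.imwrite("pics/s2.png",cv2.resize(im[140:290,220:380],None,fx=4,fy=4,interpolation=cv2.INTER_CUBIC))
E
```

```text
t: 5.7
tcp_pos: [0.5342, 0.1352, 0.0432]
tool_rot: [0.003, 1.0, 0.006, 0.003]
contact_force: [0.4, 11.7, 0.3]
width: 0.0178
gripper_force: 25.3
t 5.7 tcp [0.5342 0.1352 0.0432] F [ 0.4 11.7  0.3] Tq [ 2.78 -0.15 -0.04] w 0.0178 g 25.260035269602668
[[-1.0, 0.0055, 0.0061], [0.0056, 0.9999, 0.0117], [-0.006, 0.0117, -0.9999]] [ 0.24  0.5  -0.67  1.94  0.4   0.83  0.93]
```

View pics/s2.png

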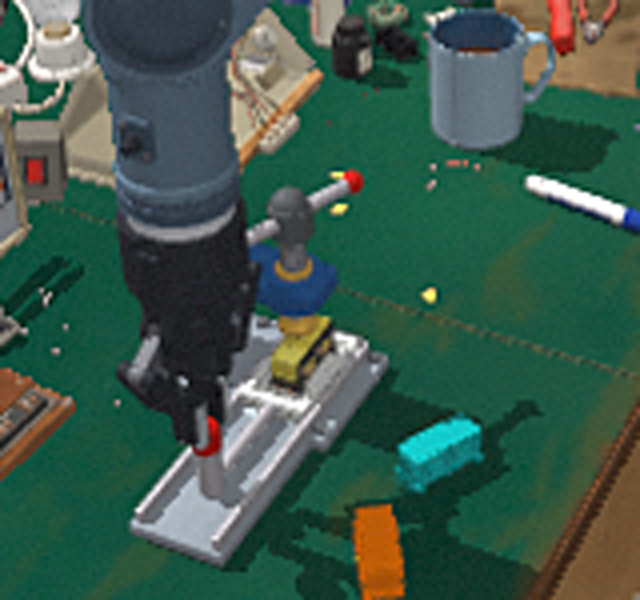

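The carriage has stalled at its stop: TCP y stays at 0.135 while the force rises to 12 N, and the picture shows the transformer under the foot. Next I release the post and go up.

```bash
python3 -m jog '[{"slide":[0,0.014,0],"angular":[0,0,0],"jaw":10},{"slide":[0,0.014,0],"angular":[0,0,0],"jaw":45},{"slide":[0,0.014,0],"angular":[0,0,0],"jaw":45},{"slide":[0,0.014,0],"angular":[0,0,0],"jaw":45},{"slide":[0,0.014,-0.15],"angular":[0,0,0],"jaw":45},{"slide":[0,0.014,-0.3],"angular":[0,0,0],"jaw":45},{"slide":[0,0.014,-0.45],"angular":[0,0,0],"jaw":45},{"slide":[0,0.014,-0.55],"angular":[0,0,0],"jaw":45}]'
python3 - <<'E'
from h import *
st(); 
phi=.342; H=np.array([.5325,.0125,.1525]); e=H+.04*np.array([-np.sin(phi),-np.cos(phi),0]); print(e)
go([.44,.0,.21],2.5); go([e[0],e[1],.2],np.pi-phi)
E
```

```text
t: 6.55
tcp_pos: [0.5343, 0.1302, 0.2097]
tool_rot: [0.006, 1.0, -0.001, 0.002]
contact_force: [0.4, -0.2, -0.2]
width: 0.0383
gripper_force: 0.0
t 6.55 tcp [0.5343 0.1302 0.2097] F [ 0.4 -0.2 -0.2] Tq [-0.03 -0.01  0.01] w 0.0383 g 0.0
[[-0.9999, 0.011, 0.0043], [0.011, 0.9999, -0.0011], [-0.0044, -0.001, -1.0]] [ 0.35  0.28 -0.77  1.81  0.22  1.13  1.07]
[ 0.51908512 -0.02518343  0.1525    ]
slide [ 0.3097 -0.4375 -0.0021] azimuth 1.56 turn z (neg of az change) -0.627
slide [ 0.0453 -0.5184  0.0325] azimuth 1.56 turn z (neg of az change) -0.827
```

```bash
python3 -m jog '[{"slide":[0.2,-0.1,0],"angular":[0,0,-0.1],"jaw":40},{"slide":[0.2,-0.25,0],"angular":[0,0,-0.2],"jaw":40},{"slide":[0.2,-0.4,0],"angular":[0,0,-0.3],"jaw":40},{"slide":[0.15,-0.5,0],"angular":[0,0,-0.4],"jaw":40},{"slide":[0.045,-0.52,0],"angular":[0,0,-0.5],"jaw":40},{"slide":[0.045,-0.52,0],"angular":[0,0,-0.6],"jaw":40},{"slide":[0.045,-0.52,0],"angular":[0,0,-0.7],"jaw":40},{"slide":[0.045,-0.52,0],"angular":[0,0,-0.8],"jaw":40}]'
python3 - <<'E'
from h import *
st(); go([.519,-.0252,.1335],np.pi-.342)
E
```

```text
t: 7.35
tcp_pos: [0.5174, -0.0265, 0.2059]
tool_rot: [-0.533, 0.846, -0.0, -0.001]
contact_force: [0.0, 0.5, -0.1]
width: 0.0342
gripper_force: 0.0
t 7.35 tcp [ 0.5174 -0.0265  0.2059] F [ 0.   0.5 -0.1] Tq [-0.01 -0.    0.05] w 0.0342 g 0.0
[[-0.4329, -0.9015, -0.0009], [-0.9015, 0.4329, -0.0012], [0.0014, 0.0003, -1.0]] [ 0.71  0.23 -0.82  1.88  0.19  1.11  2.51]
slide [-0.0066 -0.003   0.2414] azimuth 2.694 turn z (neg of az change) -0.07
```

```bash
python3 -m jog '[{"slide":[-0.006,-0.003,0],"angular":[0,0,-0.07],"jaw":40},{"slide":[-0.006,-0.003,0.08],"angular":[0,0,-0.07],"jaw":40},{"slide":[-0.006,-0.003,0.16],"angular":[0,0,-0.07],"jaw":40},{"slide":[-0.006,-0.003,0.24],"angular":[0,0,-0.07],"jaw":40},{"slide":[-0.006,-0.003,0.24],"angular":[0,0,-0.07],"jaw":10},{"slide":[-0.006,-0.003,0.24],"angular":[0,0,-0.07],"jaw":5},{"slide":[-0.006,-0.003,0.24],"angular":[0,0,-0.07],"jaw":5},{"slide":[-0.006,-0.003,0.24],"angular":[0,0,-0.07],"jaw":5}]' 30
python3 - <<'E'
from h import *
st(); go([.519,-.0252,.1335],np.pi-.342)
E
```

```text
t: 8.15
tcp_pos: [0.5185, -0.0241, 0.134]
tool_rot: [-0.574, 0.819, -0.0, -0.001]
contact_force: [-0.1, -1.2, -8.5]
width: 0.0078
gripper_force: 28.4
t 8.15 tcp [ 0.5185 -0.0241  0.134 ] F [-0.1 -1.2 -8.5] Tq [-0.39 -0.13 -0.05] w 0.0078 g 28.42911411076784
[[-0.3399, -0.9404, -0.0011], [-0.9404, 0.3399, -0.0014], [0.0017, 0.0006, -1.0]] [ 0.67  0.33 -0.8   1.95  0.28  0.98  2.53]
slide [ 0.0027 -0.0029  0.0017] azimuth 2.795 turn z (neg of az change) -0.003
```

```bash
cat >> h.py <<'E'
H=np.array([.5325,.0125,.1525])
def wr():
    s=arm.state(); M=R.from_quat(s["tool_rot"]).as_matrix(); p=s["tcp_pos"]; f=s["contact_force"]; d=p-H
    a=np.arctan2(M[1,1],M[0,1]); phi=np.arctan2(-d[0],-d[1])
    print("t %.2f"%s["t"],"p",p.round(4),"F",f.round(1),"az %.3f"%a,"phi(pos) %.3f"%phi,"phi(t) %.3f phi(-t) %.3f"%(np.pi-a,-a),"r %.4f"%np.hypot(*d[:2]),"Mz %.3f (T %.3f)"%((d[0]*f[1]-d[1]*f[0]+s["torque"][2]),s["torque"][2]),"w %.4f"%s["width"],"q7 %.2f"%s["q"][6])
E
python3 -m jog '[{"slide":[-0.0012,0.0179,0],"angular":[0,0,0.09],"jaw":5},{"slide":[-0.0048,0.0356,0],"angular":[0,0,0.18],"jaw":5},{"slide":[-0.0108,0.0525,0],"angular":[0,0,0.27],"jaw":5},{"slide":[-0.019,0.0686,0],"angular":[0,0,0.36],"jaw":5},{"slide":[-0.0292,0.0833,0],"angular":[0,0,0.45],"jaw":5},{"slide":[-0.0414,0.0966,0],"angular":[0,0,0.54],"jaw":5},{"slide":[-0.0552,0.1081,0],"angular":[0,0,0.63],"jaw":5},{"slide":[-0.0705,0.1176,0],"angular":[0,0,0.72],"jaw":5}]' 40
python3 -c "from h import *; wr()"
```

```text
t: 8.95
tcp_pos: [0.4928, 0.0067, 0.1317]
tool_rot: [-0.07, 0.998, -0.001, 0.0]
contact_force: [7.1, -4.7, -26.3]
width: 0.0069
gripper_force: 37.8
t 8.95 p [0.4928 0.0067 0.1317] F [  7.1  -4.7 -26.3] az 1.711 phi(pos) 1.426 phi(t) 1.431 phi(-t) -1.711 r 0.0401 Mz 0.547 (T 0.320) w 0.0069 q7 1.46
```

```bash
python3 -m jog '[{"slide":[-0.0012,0.0179,0.005],"angular":[0,0,0.09],"jaw":5},{"slide":[-0.0048,0.0356,0.01],"angular":[0,0,0.18],"jaw":5},{"slide":[-0.0108,0.0525,0.012],"angular":[0,0,0.27],"jaw":5},{"slide":[-0.019,0.0686,0.014],"angular":[0,0,0.36],"jaw":5},{"slide":[-0.0292,0.0833,0.015],"angular":[0,0,0.45],"jaw":5},{"slide":[-0.0414,0.0966,0.016],"angular":[0,0,0.54],"jaw":5},{"slide":[-0.0552,0.1081,0.017],"angular":[0,0,0.63],"jaw":5},{"slide":[-0.0705,0.1176,0.018],"angular":[0,0,0.72],"jaw":5}]' 30
python3 -c "from h import *; wr()"
```

```text
t: 9.75
tcp_pos: [0.5077, 0.0449, 0.1286]
tool_rot: [0.453, 0.892, -0.002, -0.0]
contact_force: [-0.8, -3.9, -7.8]
width: 0.007
gripper_force: 42.5
t 9.75 p [0.5077 0.0449 0.1286] F [-0.8 -3.9 -7.8] az 0.631 phi(pos) 2.488 phi(t) 2.510 phi(-t) -0.631 r 0.0408 Mz 0.444 (T 0.321) w 0.0070 q7 0.33
```

```bash
python3 -m jog '[{"slide":[-0.0012,0.0179,0.001],"angular":[0,0,0.09],"jaw":5},{"slide":[-0.0048,0.0356,0.002],"angular":[0,0,0.18],"jaw":5},{"slide":[-0.0108,0.0525,0.003],"angular":[0,0,0.27],"jaw":5},{"slide":[-0.019,0.0686,0.004],"angular":[0,0,0.36],"jaw":5},{"slide":[-0.0292,0.0833,0.005],"angular":[0,0,0.45],"jaw":5},{"slide":[-0.0292,0.0833,0.005],"angular":[0,0,0.45],"jaw":5},{"slide":[-0.0292,0.0833,0.005],"angular":[0,0,0.45],"jaw":5},{"slide":[-0.0292,0.0833,0.005],"angular":[0,0,0.45],"jaw":5}]' 30
python3 -c "from h import *; wr()"
python3 -m jog '[{"slide":[0,0,0],"angular":[0,0,0],"jaw":40},{"slide":[0,0,0],"angular":[0,0,0],"jaw":40},{"slide":[0,0,0],"angular":[0,0,0],"jaw":40},{"slide":[0,0,-0.1],"angular":[0,0,0],"jaw":40},{"slide":[0,0,-0.2],"angular":[0,0,0],"jaw":40},{"slide":[0,0,-0.25],"angular":[0,0,0],"jaw":40},{"slide":[0,0,-0.27],"angular":[0,0,0],"jaw":40},{"slide":[0,0,-0.27],"angular":[0,0,0],"jaw":40}]'
python3 -c "
from h import *
wr(); t=arm.camera('top'); s=arm.camera('side')
a=cv2.resize(t[130:210,230:330],(400,320),interpolation=cv2.INTER_CUBIC); b=cv2.resize(s[160:260,260:360],(400,400),interpolation=cv2.INTER_CUBIC)
a=cv2.copyMakeBorder(a,0,80,0,0,cv2.BORDER_CONSTANT); cv2.imwrite('pics/p7.png',np.hstack([a,b]))
"
```

```text
t: 10.55
tcp_pos: [0.5331, 0.0534, 0.127]
tool_rot: [0.72, 0.694, -0.001, -0.0]
contact_force: [-1.0, -5.7, -7.6]
width: 0.0072
gripper_force: 41.9
t 10.55 p [0.5331 0.0534 0.127 ] F [-1.  -5.7 -7.6] az -0.038 phi(pos) -3.126 phi(t) 3.179 phi(-t) 0.038 r 0.0409 Mz 0.262 (T 0.225) w 0.0072 q7 -0.34
t: 11.35
tcp_pos: [0.5352, 0.0554, 0.2096]
tool_rot: [0.721, 0.693, 0.001, 0.001]
contact_force: [0.5, -0.2, -0.4]
width: 0.0341
gripper_force: 0.0
t 11.35 p [0.5352 0.0554 0.2096] F [ 0.5 -0.2 -0.4] az -0.039 phi(pos) -3.080 phi(t) 3.180 phi(-t) 0.039 r 0.0429 Mz 0.004 (T 0.025) w 0.0341 q7 -0.30
```

View pics/p7.png

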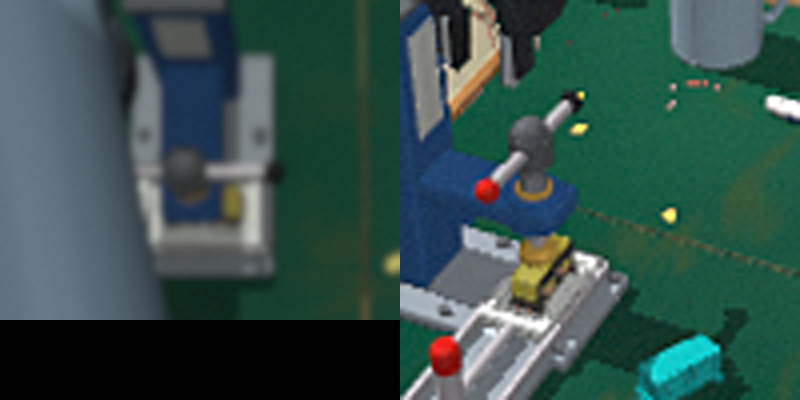

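The black ball is now at -y (crop px 275,172) and the red one at +y, so about 2.84 rad has been wound. The foot looks close to the transformer. I'll move over the hub to the black end.

```bash
python3 -m jog '[{"slide":[-0.14,-0.014,0],"angular":[0,0,0],"jaw":40},{"slide":[-0.277,-0.014,0],"angular":[0,0,0],"jaw":40},{"slide":[-0.277,-0.014,0],"angular":[0,0,0],"jaw":40},{"slide":[-0.277,-0.014,0.12],"angular":[0,0,0],"jaw":40},{"slide":[-0.277,-0.014,0.24],"angular":[0,0,0],"jaw":40},{"slide":[-0.277,-0.014,0.279],"angular":[0,0,0],"jaw":40},{"slide":[-0.277,-0.014,0.279],"angular":[0,0,0],"jaw":40},{"slide":[-0.277,-0.014,0.279],"angular":[0,0,0],"jaw":40}]' 30
python3 -c "from h import *; wr()"
python3 -m jog '[{"slide":[0,0,0],"angular":[0,0,0],"jaw":20},{"slide":[0,0,0],"angular":[0,0,0],"jaw":5},{"slide":[0,0,0],"angular":[0,0,0],"jaw":5},{"slide":[0,0,0],"angular":[0,0,0],"jaw":5},{"slide":[0.0012,-0.0179,0.001],"angular":[0,0,0.09],"jaw":5},{"slide":[0.0048,-0.0356,0.002],"angular":[0,0,0.18],"jaw":5},{"slide":[0.0048,-0.0356,0.002],"angular":[0,0,0.18],"jaw":5},{"slide":[0.0048,-0.0356,0.002],"angular":[0,0,0.18],"jaw":5}]'
python3 -c "from h import *; wr()"
```

```text
t: 12.25
tcp_pos: [0.5275, -0.0276, 0.1253]
tool_rot: [0.721, 0.693, 0.0, 0.0]
contact_force: [0.1, 0.6, -0.1]
width: 0.034
gripper_force: 0.0
t 12.25 p [ 0.5275 -0.0276  0.1253] F [ 0.1  0.6 -0.1] az -0.039 phi(pos) 0.125 phi(t) 3.180 phi(-t) 0.039 r 0.0404 Mz 0.022 (T 0.020) w 0.0340 q7 -0.16
t: 13.05
tcp_pos: [0.5205, -0.0257, 0.1269]
tool_rot: [0.807, 0.59, 0.004, 0.003]
contact_force: [4.7, 0.6, -0.1]
width: 0.0074
gripper_force: 27.7
t 13.05 p [ 0.5205 -0.0257  0.1269] F [ 4.7  0.6 -0.1] az -0.308 phi(pos) 0.305 phi(t) 3.449 phi(-t) 0.308 r 0.0400 Mz 0.184 (T 0.013) w 0.0074 q7 -0.42
```

```bash
for i in 1 2; do python3 -m jog '[{"slide":[0.0003,-0.009,0.0006],"angular":[0,0,0.045],"jaw":5},{"slide":[0.0012,-0.0179,0.0012],"angular":[0,0,0.09],"jaw":5},{"slide":[0.0027,-0.0268,0.0018],"angular":[0,0,0.135],"jaw":5},{"slide":[0.0048,-0.0356,0.0023],"angular":[0,0,0.18],"jaw":5},{"slide":[0.0076,-0.0441,0.0029],"angular":[0,0,0.225],"jaw":5},{"slide":[0.0108,-0.0525,0.0035],"angular":[0,0,0.27],"jaw":5},{"slide":[0.0147,-0.0606,0.004],"angular":[0,0,0.315],"jaw":5},{"slide":[0.019,-0.0686,0.0046],"angular":[0,0,0.36],"jaw":5}]' >/dev/null
python3 -c "from h import *; wr()"; done
```

```text
t 13.85 p [ 0.5029 -0.0148  0.1255] F [ 5.4 -0.7 -0.9] az -0.850 phi(pos) 0.826 phi(t) 3.992 phi(-t) 0.850 r 0.0402 Mz 0.375 (T 0.208) w 0.0070 q7 -0.97
t 14.65 p [0.4928 0.0038 0.1242] F [ 3.7 -2.1  2.8] az -1.390 phi(pos) 1.356 phi(t) 4.532 phi(-t) 1.390 r 0.0406 Mz 0.402 (T 0.289) w 0.0073 q7 -1.53
```

```bash
python3 -m jog '[{"slide":[0.0003,-0.009,0.0006],"angular":[0,0,0.045],"jaw":5},{"slide":[0.0012,-0.0179,0.0012],"angular":[0,0,0.09],"jaw":5},{"slide":[0.0027,-0.0268,0.0018],"angular":[0,0,0.135],"jaw":5},{"slide":[0.0048,-0.0356,0.0023],"angular":[0,0,0.18],"jaw":5},{"slide":[0.0076,-0.0441,0.0029],"angular":[0,0,0.225],"jaw":5},{"slide":[0.0108,-0.0525,0.0035],"angular":[0,0,0.27],"jaw":5},{"slide":[0.0147,-0.0606,0.004],"angular":[0,0,0.315],"jaw":5},{"slide":[0.019,-0.0686,0.0046],"angular":[0,0,0.36],"jaw":5}]' >/dev/null
python3 -c "from h import *; wr()"
python3 -m jog '[{"slide":[0.0003,-0.009,0.0006],"angular":[0,0,0.045],"jaw":5},{"slide":[0.0012,-0.0179,0.0012],"angular":[0,0,0.09],"jaw":5},{"slide":[0.0027,-0.0268,0.0018],"angular":[0,0,0.135],"jaw":5},{"slide":[0.0048,-0.0356,0.0023],"angular":[0,0,0.18],"jaw":5},{"slide":[0.0076,-0.0441,0.0029],"angular":[0,0,0.225],"jaw":5},{"slide":[0.0076,-0.0441,0.0029],"angular":[0,0,0.225],"jaw":5},{"slide":[0.0108,-0.0525,0.0035],"angular":[0,0,0.27],"jaw":5},{"slide":[0.0147,-0.0606,0.004],"angular":[0,0,0.315],"jaw":5}]' >/dev/null
python3 -c "from h import *; wr()"
```

```text
t 15.45 p [0.4935 0.0252 0.1227] F [ 1.5 -1.9  4.1] az -1.930 phi(pos) 1.886 phi(t) 5.071 phi(-t) 1.930 r 0.0410 Mz 0.393 (T 0.337) w 0.0072 q7 -2.10
t 16.25 p [0.503  0.0414 0.1216] F [-0.6 -0.8  7.2] az -2.402 phi(pos) 2.346 phi(t) 5.543 phi(-t) 2.402 r 0.0413 Mz 0.400 (T 0.359) w 0.0074 q7 -2.60
```

No touch yet: the torque is steady at 0.40 up to θ≈5.2. The wrist is near its range limit, so I'll release, lift, turn back half a turn and regrip the black end.

```bash
python3 -m jog '[{"slide":[0,0,0],"angular":[0,0,0],"jaw":40},{"slide":[0,0,0],"angular":[0,0,0],"jaw":40},{"slide":[0,0,0],"angular":[0,0,0],"jaw":40},{"slide":[0,0,-0.15],"angular":[0,0,0],"jaw":40},{"slide":[0,0,-0.27],"angular":[0,0,0],"jaw":40},{"slide":[0,0,-0.27],"angular":[0,0,-0.1],"jaw":40},{"slide":[0,0,-0.27],"angular":[0,0,-0.2],"jaw":40},{"slide":[0,0,-0.27],"angular":[0,0,-0.3],"jaw":40}]' >/dev/null
for i in 1 2; do python3 -m jog '[{"slide":[0,0,0],"angular":[0,0,-0.8],"jaw":40},{"slide":[0,0,0],"angular":[0,0,-0.8],"jaw":40},{"slide":[0,0,0],"angular":[0,0,-0.8],"jaw":40},{"slide":[0,0,0],"angular":[0,0,-0.8],"jaw":40},{"slide":[0,0,0],"angular":[0,0,-0.8],"jaw":40},{"slide":[0,0,0],"angular":[0,0,-0.8],"jaw":40},{"slide":[0,0,0],"angular":[0,0,-0.8],"jaw":40},{"slide":[0,0,0],"angular":[0,0,-0.8],"jaw":40}]' >/dev/null; done
python3 - <<'E'
from h import *
wr(); p=2.402; go([H[0]-.04*np.sin(p)-.0,H[1]-.04*np.cos(p),.1205],np.pi-p); go([.503,.0414,.1205],np.pi-p)
E
```

```text
t 18.65 p [0.5008 0.0414 0.1995] F [-0.3  0.1 -1.1] az 0.455 phi(pos) 2.310 phi(t) 2.687 phi(-t) -0.455 r 0.0429 Mz 0.014 (T 0.008) w 0.0346 q7 0.25
slide [-0.0051  0.0155  0.2632] azimuth 0.455 turn z (neg of az change) -0.19
slide [-0.0033  0.0069  0.2632] azimuth 0.455 turn z (neg of az change) -0.19
```

```bash
python3 -m jog '[{"slide":[-0.003,0.01,0],"angular":[0,0,-0.1],"jaw":40},{"slide":[-0.003,0.01,0],"angular":[0,0,-0.19],"jaw":40},{"slide":[-0.003,0.01,0.12],"angular":[0,0,-0.19],"jaw":40},{"slide":[-0.003,0.01,0.257],"angular":[0,0,-0.19],"jaw":40},{"slide":[-0.003,0.01,0.257],"angular":[0,0,-0.19],"jaw":20},{"slide":[-0.003,0.01,0.257],"angular":[0,0,-0.19],"jaw":5},{"slide":[-0.003,0.01,0.257],"angular":[0,0,-0.19],"jaw":5},{"slide":[-0.003,0.01,0.257],"angular":[0,0,-0.19],"jaw":5}]' 30 >/dev/null
python3 -c "from h import *; wr()"
python3 -m jog '[{"slide":[-0.0003,0.009,0.0006],"angular":[0,0,0.045],"jaw":5},{"slide":[-0.0012,0.0179,0.0012],"angular":[0,0,0.09],"jaw":5},{"slide":[-0.0027,0.0268,0.0018],"angular":[0,0,0.135],"jaw":5},{"slide":[-0.0048,0.0356,0.0023],"angular":[0,0,0.18],"jaw":5},{"slide":[-0.0076,0.0441,0.0029],"angular":[0,0,0.225],"jaw":5},{"slide":[-0.0108,0.0525,0.0035],"angular":[0,0,0.27],"jaw":5},{"slide":[-0.0147,0.0606,0.004],"angular":[0,0,0.315],"jaw":5},{"slide":[-0.019,0.0686,0.0046],"angular":[0,0,0.36],"jaw":5}]' >/dev/null
python3 -c "from h import *; wr()"
```

```text
t 19.45 p [0.5062 0.0418 0.1254] F [-0.6 -1.   1.7] az 0.733 phi(pos) 2.409 phi(t) 2.409 phi(-t) -0.733 r 0.0394 Mz 0.018 (T -0.025) w 0.0045 q7 0.49
t 20.25 p [0.5261 0.0523 0.1239] F [-0.8  0.2  0.7] az 0.191 phi(pos) 2.982 phi(t) 2.951 phi(-t) -0.191 r 0.0403 Mz 0.013 (T -0.018) w 0.0043 q7 -0.06
```

The width of 4.3 mm and zero torque show the bar isn't in the grip. I'll take a look.

```bash
python3 -c "
from h import *
t=arm.camera('top'); s=arm.camera('side')
a=cv2.resize(t[130:210,230:330],(400,320),interpolation=cv2.INTER_CUBIC); b=cv2.resize(s[160:260,260:360],(400,400),interpolation=cv2.INTER_CUBIC)
a=cv2.copyMakeBorder(a,0,80,0,0,cv2.BORDER_CONSTANT); cv2.imwrite('pics/p8.png',np.hstack([a,b]))
"
```

```text
(no output)
```

View pics/p8.png

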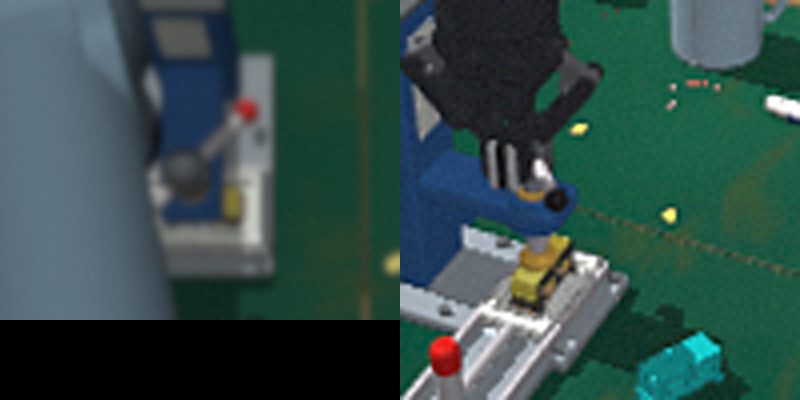

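```bash
python3 - <<'E'
from h import *
r=tri((291.25,157.5),(0,0)) if 0 else onz("top",(230+245/4-.4,130+110/4-.4),.140)
hb=onz("top",(230+185/4-.4,130+170/4-.4),.155)
bk=onz("side",(260+157/4-.4,160+198/4-.4),.140)
print("red ball",r,"hub",hb,"black(side)",bk)
for q in (r,bk): d=q-H; print(np.hypot(d[0],d[1]), np.arctan2(-d[0],-d[1]))
d=bk-r; print("len",np.linalg.norm(d),"black phi",np.arctan2(-d[0],-d[1]))
E
```

```text
red ball [ 0.57205597 -0.02565905  0.14      ] hub [0.53018619 0.01064134 0.155     ] black(side) [0.49398414 0.0471689  0.14      ]
0.054961692942986085 -0.8033711675569442
0.05182087965297894 2.3036777537312054
len 0.10676665922447375 black phi 2.321457690588235
```

```bash
python3 - <<'E'
from h import *
st()
def proj(n,X):
    i=arm.camera_info(n); T=np.linalg.inv(np.array(i["pose"])); c=T[:3,:3]@X+T[:3,3]
    return cv2.projectPoints(c.reshape(1,1,3),np.zeros(3),np.zeros(3),np.array(i["intrinsics"]),np.array([i["k1"],0,0,0,0.]))[0].ravel()
s=arm.camera("side")[170:230,260:340]; im=cv2.resize(s,None,fx=10,fy=10,interpolation=cv2.INTER_CUBIC)
def mk(X,c): 
    p=(proj("side",X)+.5-[260,170])*10; cv2.circle(im,tuple(int(v) for v in p),5,c,-1); print(p)
p=arm.state()["tcp_pos"]; mk(p,(0,255,0)); mk(p+[0,0,.019],(0,255,255))
f=2.33
for r in(.015,.04,.055): mk(np.array([H[0]-r*np.sin(f),H[1]-r*np.cos(f),.140]),(255,0,255))
cv2.imwrite("pics/p9.png",im)
E
```

```text
t 20.35 tcp [0.5261 0.0523 0.1237] F [ 0.3 -0.6 -0.3] Tq [-0.04  0.    0.03] w 0.0041 g 0.0
[[-0.1924, 0.9813, 0.0052], [0.9813, 0.1924, 0.001], [0.0, 0.0053, -1.0]] [ 0.05  0.27 -0.26  1.96  0.08  0.92 -0.06]
[280.47345229 425.70190229]
[275.85854534 367.90758361]
[344.73467811 316.73883572]
[374.18160506 370.97094532]
[392.33613257 404.40279899]
```

View pics/p9.png

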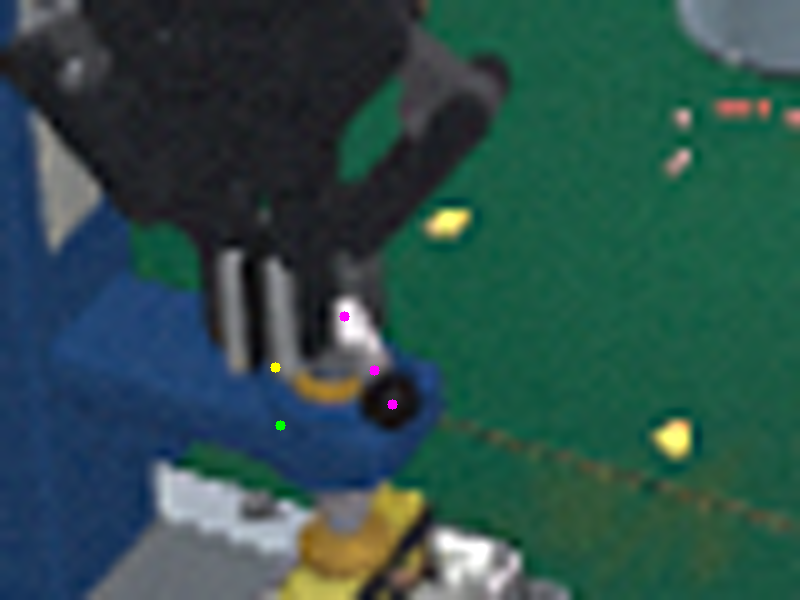

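The overlay explains it: the visible fingertips (275,370) sit about 16 mm above the nominal TCP (280,425), so the earlier grips held the bar only by the very tips and this one closed over the top of it. I'll regrip lower, with the TCP 28 mm below the bar.

```bash
python3 -m jog '[{"slide":[0,0,-0.15],"angular":[0,0,0],"jaw":40},{"slide":[-0.01,-0.04,-0.15],"angular":[0,0,-0.1],"jaw":40},{"slide":[-0.025,-0.081,-0.15],"angular":[0,0,-0.2],"jaw":40},{"slide":[-0.025,-0.081,-0.15],"angular":[0,0,-0.3],"jaw":40},{"slide":[-0.025,-0.081,-0.15],"angular":[0,0,-0.407],"jaw":40},{"slide":[-0.025,-0.081,-0.1],"angular":[0,0,-0.407],"jaw":40},{"slide":[-0.025,-0.081,-0.03],"angular":[0,0,-0.407],"jaw":40},{"slide":[-0.025,-0.081,0.039],"angular":[0,0,-0.407],"jaw":40}]' 30 >/dev/null
python3 -c "from h import *; wr()"
python3 -m jog '[{"slide":[0,0,0],"angular":[0,0,0],"jaw":40},{"slide":[0,0,0],"angular":[0,0,0],"jaw":20},{"slide":[0,0,0],"angular":[0,0,0],"jaw":5},{"slide":[0,0,0],"angular":[0,0,0],"jaw":5},{"slide":[0,0,0],"angular":[0,0,0],"jaw":5},{"slide":[0,0,0],"angular":[0,0,0],"jaw":5},{"slide":[0,0,0],"angular":[0,0,0],"jaw":5},{"slide":[0,0,0],"angular":[0,0,0],"jaw":5}]' 30 
python3 -c "from h import *; wr()"
```

```text
t 21.20 p [0.5026 0.0397 0.1106] F [ 0.6 -0.3  0.9] az 0.805 phi(pos) 2.308 phi(t) 2.337 phi(-t) -0.805 r 0.0404 Mz 0.027 (T 0.032) w 0.0343 q7 0.56
t: 22.0
tcp_pos: [0.504, 0.0407, 0.1115]
tool_rot: [0.374, 0.927, 0.002, 0.002]
contact_force: [3.9, 3.0, 0.9]
width: 0.0083
gripper_force: 33.2
t 22.00 p [0.504  0.0407 0.1115] F [3.9 3.  0.9] az 0.805 phi(pos) 2.351 phi(t) 2.337 phi(-t) -0.805 r 0.0400 Mz -0.163 (T 0.032) w 0.0083 q7 0.56
```

```bash
python3 -m jog '[{"slide":[-0.0003,0.009,0.0006],"angular":[0,0,0.045],"jaw":5},{"slide":[-0.0012,0.0179,0.0012],"angular":[0,0,0.09],"jaw":5},{"slide":[-0.0027,0.0268,0.0018],"angular":[0,0,0.135],"jaw":5},{"slide":[-0.0048,0.0356,0.0023],"angular":[0,0,0.18],"jaw":5},{"slide":[-0.0076,0.0441,0.0029],"angular":[0,0,0.225],"jaw":5},{"slide":[-0.0108,0.0525,0.0035],"angular":[0,0,0.27],"jaw":5},{"slide":[-0.0147,0.0606,0.004],"angular":[0,0,0.315],"jaw":5},{"slide":[-0.019,0.0686,0.0046],"angular":[0,0,0.36],"jaw":5}]' >/dev/null
python3 -c "from h import *; wr()"
python3 -m jog '[{"slide":[-0.0003,0.009,0.0006],"angular":[0,0,0.045],"jaw":5},{"slide":[-0.0012,0.0179,0.0012],"angular":[0,0,0.09],"jaw":5},{"slide":[-0.0027,0.0268,0.0018],"angular":[0,0,0.135],"jaw":5},{"slide":[-0.0027,0.0268,0.0018],"angular":[0,0,0.135],"jaw":5},{"slide":[-0.0048,0.0356,0.0023],"angular":[0,0,0.18],"jaw":5},{"slide":[-0.0076,0.0441,0.0029],"angular":[0,0,0.225],"jaw":5},{"slide":[-0.0108,0.0525,0.0035],"angular":[0,0,0.27],"jaw":5},{"slide":[-0.0147,0.0606,0.004],"angular":[0,0,0.315],"jaw":5}]' >/dev/null
python3 -c "from h import *; wr()"
```

```text
t 22.80 p [0.5207 0.051  0.1102] F [0.1 1.3 5. ] az 0.264 phi(pos) 2.843 phi(t) 2.877 phi(-t) -0.264 r 0.0402 Mz 0.523 (T 0.543) w 0.0085 q7 0.02
t 23.60 p [0.5391 0.0522 0.1091] F [-0.5  2.5  4.7] az -0.208 phi(pos) -2.978 phi(t) 3.349 phi(-t) 0.208 r 0.0402 Mz 0.559 (T 0.521) w 0.0085 q7 -0.43
```

```bash
python3 -m jog '[{"slide":[0,0,0],"angular":[0,0,0],"jaw":40},{"slide":[0,0,0],"angular":[0,0,0],"jaw":40},{"slide":[0,0,0],"angular":[0,0,0],"jaw":40},{"slide":[0,0,-0.13],"angular":[0,0,0],"jaw":40},{"slide":[0,0,-0.26],"angular":[0,0,0],"jaw":40},{"slide":[0,0,-0.26],"angular":[0,0,0],"jaw":40},{"slide":[-0.14,0.013,-0.26],"angular":[0,0,-0.04],"jaw":40},{"slide":[-0.267,0.013,-0.26],"angular":[0,0,-0.04],"jaw":40}]' >/dev/null
python3 - <<'E'
from h import *
wr(); t=arm.camera('top'); s=arm.camera('side')
# red ball by colour near press
for n,im,(r0,r1,c0,c1) in(("top",t,(140,200,262,325)),("side",s,(165,230,270,330))):
    w=im[r0:r1,c0:c1].astype(int); m=(w[...,2]>110)&(w[...,1]<60)&(w[...,0]<60); yx=np.argwhere(m); print(n,len(yx),(yx.mean(0)[::-1]+[c0,r0]) if len(yx) else None)
a=cv2.resize(t[130:210,230:330],(400,320),interpolation=cv2.INTER_CUBIC); b=cv2.resize(s[160:260,260:360],(400,400),interpolation=cv2.INTER_CUBIC)
a=cv2.copyMakeBorder(a,0,80,0,0,cv2.BORDER_CONSTANT); cv2.imwrite('pics/p10.png',np.hstack([a,b]))
E
```

```text
t 24.40 p [ 0.5253 -0.0286  0.1851] F [ 0.4 -0.6  0. ] az -0.144 phi(pos) 0.173 phi(t) 3.286 phi(-t) 0.144 r 0.0417 Mz 0.025 (T 0.006) w 0.0345 q7 -0.19
top 0 None
side 15 [305.46666667 187.6       ]
```

```bash
python3 - <<'E'
from h import *
q=onz("side",(305.5,187.6),.1375); d=q-H; print(q,np.hypot(*d[:2]),np.arctan2(-d[0],-d[1]))
E
python3 -m jog '[{"slide":[0,0,0.1],"angular":[0,0,0],"jaw":40},{"slide":[0,0,0.18],"angular":[0,0,0],"jaw":40},{"slide":[0,0,0.255],"angular":[0,0,0],"jaw":40},{"slide":[0,0,0.255],"angular":[0,0,0],"jaw":40},{"slide":[0,0,0.255],"angular":[0,0,0],"jaw":20},{"slide":[0,0,0.255],"angular":[0,0,0],"jaw":5},{"slide":[0,0,0.255],"angular":[0,0,0],"jaw":5},{"slide":[0,0,0.255],"angular":[0,0,0],"jaw":5}]' 30 
python3 -c "from h import *; wr()"
```

```text
[ 0.52442036 -0.04760852  0.1375    ] 0.060649113439364986 0.13361668082054842
t: 25.3
tcp_pos: [0.5254, -0.0283, 0.1091]
tool_rot: [0.758, 0.653, -0.0, -0.0]
contact_force: [-2.5, -0.9, -2.0]
width: 0.0111
gripper_force: 27.9
t 25.30 p [ 0.5254 -0.0283  0.1091] F [-2.5 -0.9 -2. ] az -0.149 phi(pos) 0.172 phi(t) 3.290 phi(-t) 0.149 r 0.0414 Mz -0.098 (T -0.001) w 0.0111 q7 -0.21
```

```bash
python3 -m jog '[{"slide":[0,-0.0045,0.0003],"angular":[0,0,0.0225],"jaw":5},{"slide":[0.0003,-0.009,0.0006],"angular":[0,0,0.045],"jaw":5},{"slide":[0.0007,-0.0135,0.0009],"angular":[0,0,0.0675],"jaw":5},{"slide":[0.0012,-0.0179,0.0012],"angular":[0,0,0.09],"jaw":5},{"slide":[0.0019,-0.0224,0.0015],"angular":[0,0,0.1125],"jaw":5},{"slide":[0.0027,-0.0268,0.0018],"angular":[0,0,0.135],"jaw":5},{"slide":[0.0037,-0.0312,0.002],"angular":[0,0,0.1575],"jaw":5},{"slide":[0.0048,-0.0356,0.0023],"angular":[0,0,0.18],"jaw":5}]' >/dev/null
python3 -c "from h import *; wr()"
python3 -m jog '[{"slide":[0,-0.0045,0.0003],"angular":[0,0,0.0225],"jaw":5},{"slide":[0.0003,-0.009,0.0006],"angular":[0,0,0.045],"jaw":5},{"slide":[0.0007,-0.0135,0.0009],"angular":[0,0,0.0675],"jaw":5},{"slide":[0.0012,-0.0179,0.0012],"angular":[0,0,0.09],"jaw":5},{"slide":[0.0019,-0.0224,0.0015],"angular":[0,0,0.1125],"jaw":5},{"slide":[0.0027,-0.0268,0.0018],"angular":[0,0,0.135],"jaw":5},{"slide":[0.0037,-0.0312,0.002],"angular":[0,0,0.1575],"jaw":5},{"slide":[0.0048,-0.0356,0.0023],"angular":[0,0,0.18],"jaw":5}]' >/dev/null
python3 -c "from h import *; wr()"
```

```text
t 26.10 p [ 0.5182 -0.0238  0.109 ] F [ 4.   1.4 -5.3] az -0.416 phi(pos) 0.374 phi(t) 3.558 phi(-t) 0.416 r 0.0390 Mz 0.612 (T 0.486) w 0.0092 q7 -0.47
t 26.90 p [ 0.509  -0.0188  0.1083] F [ 4.  -0.3 -5.3] az -0.686 phi(pos) 0.643 phi(t) 3.828 phi(-t) 0.686 r 0.0391 Mz 0.624 (T 0.494) w 0.0092 q7 -0.74
```

The torque is now 0.61 against 0.40 free. That puts the touch between about θ 4.7 and 5.2, so the clamp force is roughly 65–85 N. I'll stop here, release and retreat.

```bash
python3 -m jog '[{"slide":[0,0,0],"angular":[0,0,0],"jaw":40},{"slide":[0,0,0],"angular":[0,0,0],"jaw":40},{"slide":[0,0,0],"angular":[0,0,0],"jaw":40},{"slide":[0,0,-0.13],"angular":[0,0,0],"jaw":40},{"slide":[0,0,-0.26],"angular":[0,0,0],"jaw":40},{"slide":[0,0,-0.4],"angular":[0,0,0],"jaw":40},{"slide":[0,0,-0.5],"angular":[0,0,0],"jaw":40},{"slide":[0,0,-0.5],"angular":[0,0,0],"jaw":40}]' >/dev/null
python3 - <<'E'
from h import *
wr(); go([.40,-.12,.26],-.6)
E
```

```text
t 27.70 p [ 0.51   -0.0198  0.2635] F [0.6 0.7 0.8] az -0.689 phi(pos) 0.608 phi(t) 3.831 phi(-t) 0.689 r 0.0394 Mz -0.021 (T -0.024) w 0.0339 q7 -0.73
slide [-0.4909 -0.0707  0.0072] azimuth -0.689 turn z (neg of az change) -0.059
```

```bash
python3 -m jog '[{"slide":[-0.1,-0.02,0],"angular":[0,0,0],"jaw":40},{"slide":[-0.25,-0.04,0],"angular":[0,0,0],"jaw":40},{"slide":[-0.4,-0.06,0],"angular":[0,0,0],"jaw":40},{"slide":[-0.49,-0.07,0],"angular":[0,0,0],"jaw":40},{"slide":[-0.49,-0.07,0],"angular":[0,0,0],"jaw":40},{"slide":[-0.49,-0.07,0],"angular":[0,0,0],"jaw":40},{"slide":[-0.49,-0.07,0],"angular":[0,0,0],"jaw":40},{"slide":[-0.49,-0.07,0],"angular":[0,0,0],"jaw":40}]' >/dev/null
python3 - <<'E'
from h import *
t=arm.camera('top'); s=arm.camera('side')
a=cv2.resize(t[130:210,180:330],(600,320),interpolation=cv2.INTER_CUBIC)[:, 200:]; b=cv2.resize(s[165:245,255:355],(400,320),interpolation=cv2.INTER_CUBIC)
cv2.imwrite('pics/p11.png',np.hstack([a,b]))
E
```

```text
(no output)
```

View pics/p11.png

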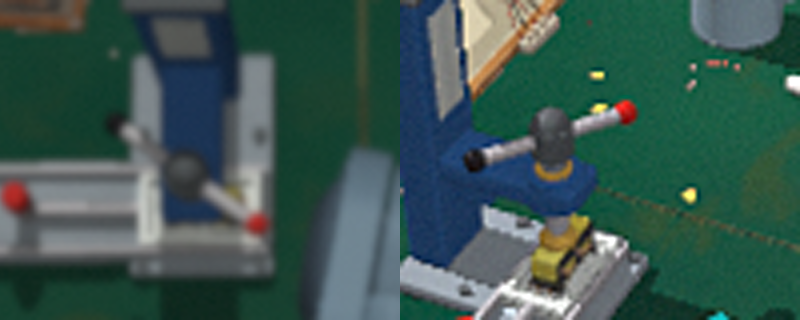

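The carriage is home, the foot is on the transformer and the arm is clear. Red ball at top (293.9,185.6) and side (311.1,192.6), black ball at top (258.6,160.4) and side (273.4,204.4). I'll check the final angle from these.

```bash
python3 - <<'E'
from h import *
r,_=tri((293.9,185.6),(311.1,192.6)); b,_=tri((258.6,160.4),(273.4,204.4)); d=r-b
f=np.arctan2(-d[0],-d[1]); print(r,b,(r+b)/2,np.linalg.norm(d),f,"theta",f+2*np.pi-.342)
E
```

```text
[ 0.49947189 -0.0334267   0.13732338] [0.56420222 0.05623969 0.13889333] [0.53183705 0.01140649 0.13810836] 0.11060082772100244 0.6252744486332582 theta 6.566459755812844
```

```bash
python3 -c "from bench import arm; print(arm.finish_job())"
```

```text
the job is handed in; nothing more can be done
None
```

I pushed the carriage home and wound the handle about 6.57 rad. By torque the clamp is about 65–85 N (not measured directly). I let go of everything, kept away from the mug and marker pen, and handed the job in at about 29 s; no verdict came back.

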